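# Release a panel clamp by its hidden latch tab with a drift punch

## Task

The embossed panel is still clamped in the green fixture. Take the red-handled drift punch from its stand, push its rod down through the slot on top of the green housing, feel for the hidden latch tab and press it gently all the way down so that the red jaw lifts off the panel, without touching the jaw itself and without ever pressing hard on the housing or the tab. Then put the punch back upright in the hole it came from, fully seated, let go, and leave everything else where it is.

Things in the scene. Friction and masses are not known exactly. Their poses are not given: they have to be found in the camera images.
- drift: Drift punch, loose, 0.10 to 0.16 kg: steel rod 8 mm in diameter and 75 mm long, above it a red square handle 20 x 20 mm (sides along its x and y) and 70 mm long with a 4 mm steel cap. Origin at the tip of the rod, z along the punch up to the handle, so the handle runs from z = 75 to 145 mm. It stands in one of the stand's holes, its sides along the stand's, its shoulder (the underside of the handle) resting on the stand's top.
- stand: Fixed wooden punch stand 60 x 190 x 85 mm (x, y, z); origin at the centre of its underside. Three upright holes of 14 mm in diameter, 80 mm deep, with 1.5 mm chamfers, in a row along its y at y = -60, 0 and +60 mm. A fully seated drift has its tip 10 mm above the table.
- punch_blue: Shorter punch with a blue handle (20 x 20 x 70 mm) in another hole of the stand; rod 8 x 45 mm. Leave alone. Origin at its tip.
- punch_yellow: Shorter punch with a yellow handle (20 x 20 x 70 mm) in another hole of the stand; rod 8 x 45 mm. Leave alone. Origin at its tip.
- slot (a point): Centre of the slot's mouth on the housing's top face, 80 mm above the table; x across the slot, y along it, z up. The slot is 12 mm wide (x) and 62 mm long (y), with 2 mm chamfers. A brass tab hides below, 12 mm long in y and spanning the slot's width. Unknown: its centre, from -18 to +18 mm along y, and its top, 16 to 28 mm below this point.
- latch_box: Fixed green latch housing, 60 x 90 x 80 mm, origin under its centre, axes as the slot's. Its aluminium cover is 12 mm thick; below is a cavity 36 mm (x) by 60 mm or more (y), floor 60 mm below the top. Beside the tab a rod meets nothing until that floor. The bed with the panel (20 mm high) and the jaw lie on its +x side.
- latch_tab (a joint): How far the hidden tab has been pressed down, in m: 0 at rest, 0.010 at its firm stop. It takes about 7 N to move it, and it stays where it is left.
- jaw (a joint): Angle of the red clamp jaw (76 mm long, hinged on the housing's +x side, geared to the tab): 0 pressed on the panel, 0.65 rad lifted with the tab fully down.
- hammer: Hammer lying on the bench, leave alone. Origin on its underside.
- bottle: Clear water bottle, 64 mm in diameter, 190 mm tall, leave alone. Origin under its centre.
- jar: Amber jar, 70 mm in diameter, 70 mm tall, leave alone. Origin under its centre.
- tape: Roll of yellow tape, 90 mm in diameter, 24 mm tall, leave alone. Origin under its centre.
- bench_block: Steel bench block, 80 x 80 x 30 mm, leave alone. Origin under its centre.
- ear_defenders: Red ear defenders with a black band, about 170 mm, 72 mm tall, leave alone. Origin at bench height between the cups.
There are look-alikes about, which are no part of the job. There is more than one size of the drift; the job needs the smallest.

How it is judged (in metres and radians):
On the way, in this order (a step that is already met when the one before it is completed fails the run):
1. the drift punch's rod is in the slot, its tip at least 13 mm below the housing's top (z of drift in the frame of slot below -0.013 m and horizontal distance between drift and slot below 0.034 m), for 0.05 s.
2. the hidden tab is pressed down at least 8 mm with the punch in the slot (value of joint latch_tab above 0.008 m and z of drift in the frame of slot below -0.02 m and horizontal distance between drift and slot below 0.034 m), for 0.1 s.
At the end, for the whole second after the job is handed in: The tab is down at least 8 mm and the jaw lifted by over 0.45 rad; the drift stands released and at rest, upright within 0.06 rad, fully seated in the hole it started in (tip within 6 mm of its starting place) (value of joint latch_tab above 0.008 m and value of joint jaw above 0.45 rad and distance of drift from where it was at the start of the episode below 0.006 m and angle between drift's own z axis and vertical below 0.06 rad and linear speed of drift below 0.02 m/s); the robot touches nothing.
It fails at once if the drift presses on the housing or its latch with more than 35 N (contact force between drift and latch_box above 35 N or contact force between drift and latch_tab above 35 N).
It fails at once if the robot or the punch touches the jaw (over 1 N) (contact force between any of the fingers, the arm, drift and jaw above 1 N).
It fails at once if another punch or a bystander is moved by more than 25 mm (distance of any of punch_blue, punch_yellow, hammer, bottle, jar, tape, bench_block, ear_defenders from where it was at the start of the episode above 0.025 m).
It also fails if it takes over 72 s, if anything falls off the work surface, if the arm or the gripper's body presses on something with over 40 N, if the wrist force passes 120 N, or if a joint passes its speed limit or range.

## Robot

A 6-joint arm with a two-finger parallel gripper is mounted at the origin on the work surface. World frame = base frame: x ahead of the robot, y to its left, z up, the work surface at z = 0. Lengths are in m, angles in degrees, forces in N, time in s.
With the tool pointing down it reaches from about 0.3 to 0.75 m from the base axis. Payload 8.5 kg.
Tool frame: the origin (TCP) lies between the finger pads; the fingertips stand ahead of it and the grasp point (between the pads) lies 8 mm behind it (env.tcp_to_tips is the z of the fingertips in the tool frame, in m); z points along the fingers, x is the direction in which the jaws open and shut, and the axes are right-handed (so a half turn about z gives the same grasp; the last joint's range is limited). The gripper opens to 85 mm and grips with 20 to 120 N. Pads are 22 mm wide; open, the fingers measure 114 mm over their backs; the gripper's body (76 mm by 85 mm) begins 54 mm behind the grasp point. The pads swing forward as they close: fully open they stand 13 mm farther back than shut.
Start: joints at [-79.773, 21.807, 74.336, -0, 83.858, -12.336], TCP at [0.211, -0.508, 0.242] pointing down, gripper open.
Joint ranges: [-178.18, 178.18], [-50.72, 133.34], [12.68, 142.11], [-81.47, 261.47], [9.98, 163.14], [-165.26, 165.26]. Speed limits (degrees/s): [136.94, 136.94, 180, 180, 180, 180].

## Interface

Orientations are given as a 3x3 rotation matrix whose columns are the frame's x, y, z axes.
In Python, from rig import observe, viewer, env gives the robot as it stands.
- The arm moves only by the tool jog_arm, never from a script. Its arguments are lists of equal length, an entry for each row: "dr": the turn, a rotation vector about the tool's x, y, z in rad, a list of three; "slide": the shift along the tool's x, y, z in m, a list of three; "gripper": the opening, from -1 (shut) to 1 (fully open), so that 0 is half open. In form: {"dr": [[rx, ry, rz], ...], "slide": [[dx, dy, dz], ...], "gripper": [gripper, ...]}. A call has exactly 10 rows; each row shifts and turns the commanded pose from where the row before left it, along the tool's axes as they then stand; what a row does not reach is not made up. A row lasts 1/10 s, in which the tool goes at most 50 mm and 8.59 degrees, less where a joint would pass 70% of its speed; a pose out of reach is approached as far as the arm can. A call is refused whole if a number of a shift passes 0.05 or a number of a turn 0.15, either way. A call with a gripper value outside its range is refused whole. The fingers move at their own pace and stop on an object; "force" is the grip in N (left out, the last holds). Time passes only in rows, so rows that do not move let the fingers close, or fill a call up. It gives the time, the measured TCP pose, the force and the opening at its end, in the units of the state.
- observe(): the state, without advancing time (a new reading comes with each control period).
- viewer.get_image(name): name is "scene" or "top" or "wrist"; returns a dict with "pixels" (384x512x3 uint8, blue, green, red), "camera_matrix" (3x3 intrinsics, pixels), "R" (3x3) and "t" (3): a world point X has camera coordinates R X + t. Camera axes: x right, y down, z forward; pixel columns grow to the right and rows downward; lengths in m; the calibration is good to about 2 mm. A picture is of the moment at which its call begins. There is no depth.
- env.close_job(): hands the job in, once; it reports no verdict.
The state is a dict: "time_s": time; "q": joint angles; "qvel": joint speeds; "joint_efforts": joint torques, N m; "position": TCP position; "tool_rot": TCP orientation; "ft_force": force on the tool from outside, world axes, zero at the start; "wrist_torque": the same for the moment, N m; "grip_width": finger opening in m.
Only numpy, scipy, OpenCV 4.12 (cv2) and the standard library are available. Lean on these libraries where they do the work, as an engineer would, in place of code of your own. Each camera call takes 0.05 s, during which the arm holds its last target.

## Working session

There is one attempt and no reset: what is moved stays moved. The work goes in short steps, Python scripts to look and compute and a tool call to move; the robot and the scene stay as the last step left them, time stands still between calls to the robot, and variables do not carry over. Pictures are saved under pics/ and viewed, and the job is handed in when it is done.

Besides the shell and the picture viewer there is one more tool, called after ">>>" as name(argument=value, ...) on one line, values as JSON. jog_arm: Moves the arm, as the interface text tells. Its arguments: {"type":"object","properties":{"dr":{"type":"array","items":{"type":"array","items":{"type":"number"}}},"slide":{"type":"array","items":{"type":"array","items":{"type":"number"}}},"gripper":{"type":"array","items":{"type":"number"}},"force":{"type":"number"}},"required":["dr","slide","gripper"]}

```bash
ls; mkdir -p pics
python3 - <<'E'
from rig import observe, viewer, env
import cv2,pickle
s=observe();print(s['time_s'],s['position'],s['grip_width'],s['ft_force'],env.tcp_to_tips)
d={}
for n in ("scene","top","wrist"):
    im=viewer.get_image(n);d[n]=im
    cv2.imwrite(f"pics/a_{n}.png",im["pixels"]);print(n,im["camera_matrix"].tolist(),im["R"].tolist(),im["t"].tolist())
pickle.dump(d,open("a.pkl","wb"))
E
```

```text
pics
0.0 [ 0.21098725 -0.50762428  0.24170266] 0.08554765843932856 [ 0.37681343 -0.50832489  1.25326755] 0.011
scene [[422.2490040038926, 0.0, 255.4738128149106], [0.0, 422.2490040038926, 193.8052425205859], [0.0, 0.0, 1.0]] [[0.7851625811641127, 0.6192720065393271, 0.00468007013441643], [0.35400745270552725, -0.4426126189343973, -0.8238766855476477], [-0.5081323101010714, 0.6485339246922933, -0.5667497719051672]] [-0.37490475276444396, -0.11699481300103913, 1.7432547792152087]
top [[496.264857841793, 0.0, 253.54014292681595], [0.0, 496.264857841793, 197.23539283852188], [0.0, 0.0, 1.0]] [[0.02175171216540597, -0.9993928093250661, 0.027219031709924634], [-0.9870197258828796, -0.025799610614610405, -0.15851321967022114], [0.15911921234080637, -0.0234177872884488, -0.9869816024134164]] [-0.035540994619604194, 0.5016081948792933, 1.6049587054081116]
wrist [[302.15194430447707, 0.0, 253.49560307210953], [0.0, 302.15194430447707, 193.53088149548572], [0.0, 0.0, 1.0]] [[0.38327712345397125, -0.9236315466458326, -0.0018473433569059221], [-0.8913651494569735, -0.3704101876282716, 0.26127468923479324], [-0.2420058201167866, -0.098493953833815, -0.9652627228313471]] [-0.5483055596111114, -0.03321092196592198, 0.37867503182998685]
```

View pics/a_scene.png

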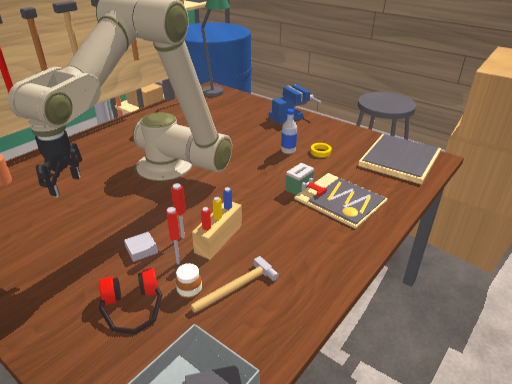

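View pics/a_top.png

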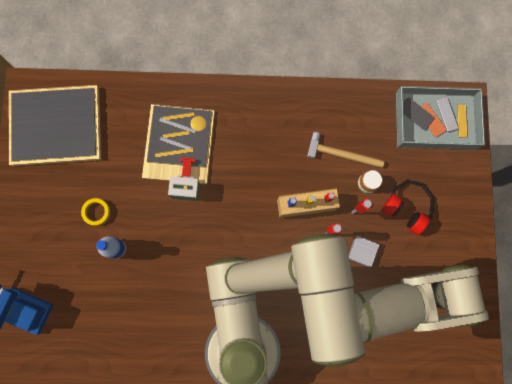

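View pics/a_wrist.png

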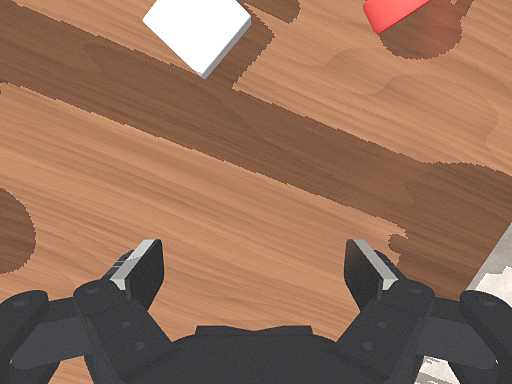

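The scene view shows the stand at about (218,228), holding a red, a yellow and a blue punch. Two larger red look-alikes stand free at (178,205) and (173,225). The green housing is at (299,180) with the red jaw on its panel side. In the top view the stand is at (308,203) and the housing at (183,188). I'll zoom in and measure these next.

Run:
```python
import cv2,pickle
d=pickle.load(open("a.pkl","rb"))
t=d["top"]["pixels"];s=d["scene"]["pixels"]
r=lambda im,x,y,w,h,f:cv2.resize(im[y:y+h,x:x+w],None,fx=f,fy=f,interpolation=cv2.INTER_NEAREST)
cv2.imwrite("pics/b1.png",r(t,268,178,80,60,9))
cv2.imwrite("pics/b2.png",r(t,145,145,80,60,9))
cv2.imwrite("pics/b3.png",r(s,160,170,100,90,6))
cv2.imwrite("pics/b4.png",r(s,270,150,80,60,9))
```

```text
(no output)
```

View pics/b1.png

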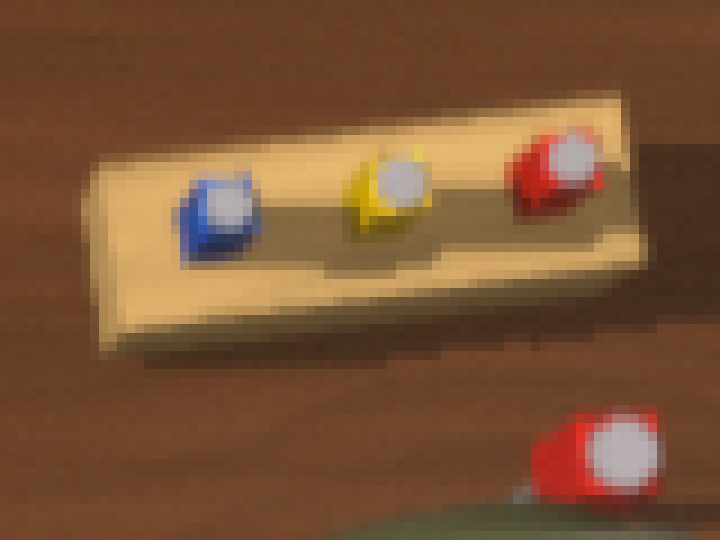

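View pics/b2.png

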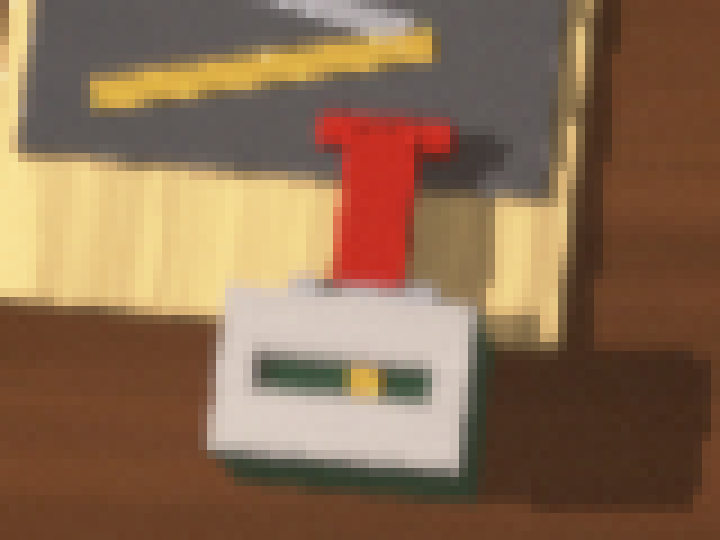

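View pics/b3.png

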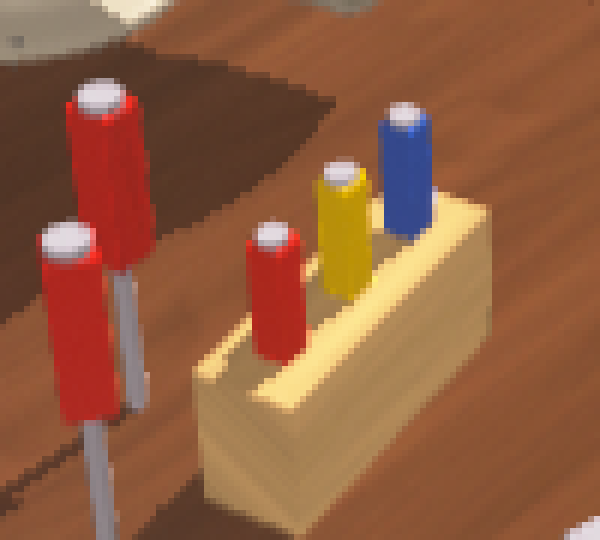

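View pics/b4.png

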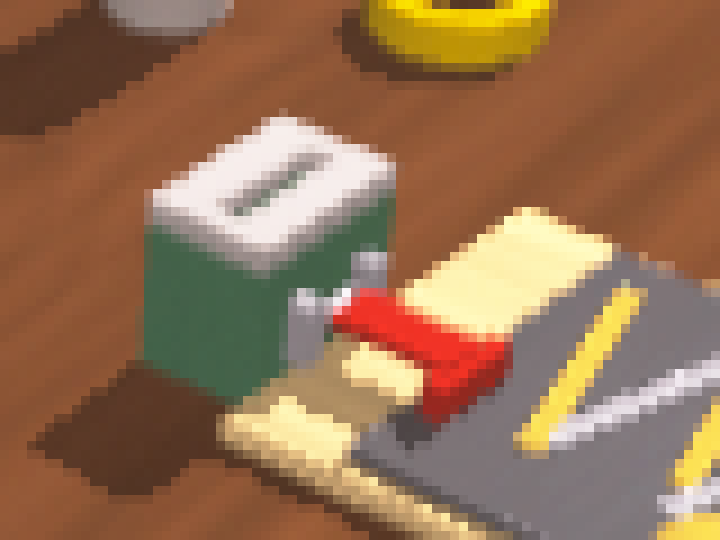

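```bash
cat > h.py <<'E'
import numpy as np,cv2
def ray(im,u,v,z):
    K,R,t=[np.asarray(im[k],float) for k in("camera_matrix","R","t")]
    d=R.T@np.linalg.inv(K)@[u,v,1]; c=-R.T@t
    return (c+d*(z-c[2])/d[2])
def proj(im,X):
    K,R,t=[np.asarray(im[k],float) for k in("camera_matrix","R","t")]
    p=K@(R@np.asarray(X,float)+t); return p[:2]/p[2]
E
python3 - <<'E'
from h import *
import pickle
d=pickle.load(open("a.pkl","rb"));T=d["top"];S=d["scene"]
def cen(im,x,y,w,h,f,z,name):
    p=im["pixels"][y:y+h,x:x+w]; hsv=cv2.cvtColor(p,cv2.COLOR_BGR2HSV)
    m=f(hsv).astype(np.uint8);n,l,st,c=cv2.connectedComponentsWithStats(m)
    i=1+np.argmax(st[1:,4]);u,v=c[i]+[x,y]
    print(name,st[i,4],np.round([u,v],2),np.round(ray(im,u,v,z),4)); 
    return (l==i),(u,v)
grey=lambda a:(a[...,1]<50)&(a[...,2]>140)
for nm,x,y in(("blue",287,197),("yel",307,193),("red",326,191)):
    cen(T,x,y,12,11,grey,.159,nm)
for nm,x,y in(("red",201,205),("yel",211,195),("blue",222,185)):
    cen(S,x,y,12,8,lambda a:(a[...,1]<60)&(a[...,2]>140),.159,"S"+nm)
# housing top
p=T["pixels"][170:205,160:205];hsv=cv2.cvtColor(p,cv2.COLOR_BGR2HSV)
m=((hsv[...,1]<45)&(hsv[...,2]>150)).astype(np.uint8)
m=cv2.morphologyEx(m,cv2.MORPH_OPEN,np.ones((3,3)))
cs,_=cv2.findContours(m,cv2.RETR_CCOMP,cv2.CHAIN_APPROX_NONE)
cs=[c for c in cs if len(c)>15]
for c in cs:
    r=cv2.minAreaRect(c);b=cv2.boxPoints(r)+[160,170]
    W=np.array([ray(T,*q,.08) for q in b]);print("box",r,np.round(W[:,:2],4).tolist(),W.mean(0).round(4))
# housing top from scene
p=S["pixels"][155:190,280:320];hsv=cv2.cvtColor(p,cv2.COLOR_BGR2HSV)
cen(T,181,184,10,7,lambda a:(a[...,0]>15)&(a[...,0]<32)&(a[...,1]>110)&(a[...,2]>140),.058,"tab")
E
```

```text
blue 23 [293.   199.96] [ 0.4779 -0.1424  0.159 ]
yel 19 [312.16 197.84] [ 0.486  -0.2015  0.159 ]
red 16 [331.31 195.12] [ 0.4961 -0.2608  0.159 ]
Sred 18 [205.  208.5] [ 0.495  -0.2613  0.159 ]
Syel 17 [216.12 198.41] [ 0.4856 -0.2033  0.159 ]
Sblue 18 [227.06 188.56] [ 0.4759 -0.1426  0.159 ]
box ((23.0, 16.5), (19.0, 28.0), 90.0) [[0.5552, 0.2529], [0.5577, 0.1624], [0.4952, 0.1599], [0.4929, 0.2498]] [0.5252 0.2063 0.08  ]
box ((22.475248336791992, 16.74752426147461), (21.194292068481445, 6.169230937957764), 5.710592269897461) [[0.5167, 0.2425], [0.5369, 0.2415], [0.5318, 0.1732], [0.5116, 0.1744]] [0.5243 0.2079 0.08  ]
tab 9 [185. 187.] [0.5276 0.2023 0.058 ]
```

Two views agree on the red drift's cap at (0.4955, -0.261), with the stand turned about 9°. The slot's centre is near (0.525, 0.207), and the brass tab shows in the top view at about (185,187). I'll go above the slot first for a closer look with the wrist camera.

```bash
cat >> h.py <<'E'
def plan(pos,xang,obs):
    """turn about tool z so tool x points along world angle xang (mod 180), then slide in turned tool axes"""
    R=np.asarray(obs["tool_rot"]);p=np.asarray(obs["position"])
    a=np.radians(xang);best=None
    for k in (0,np.pi):
        x=np.array([np.cos(a+k),np.sin(a+k),0]);z=np.array([0,0,-1.]);Rt=np.c_[x,np.cross(z,x),z]
        import scipy.spatial.transform as st
        rv=st.Rotation.from_matrix(R.T@Rt).as_rotvec()
        sl=Rt.T@(np.asarray(pos)-p)
        print("k",k>0,"rotvec",rv.round(4),"slide(after turn)",sl.round(4),"slide(now)",(R.T@(np.asarray(pos)-p)).round(4))
E
python3 - <<'E'
from rig import observe
from h import *
import pickle
d=pickle.load(open("a.pkl","rb"));o=observe()
print(np.round(o["tool_rot"],4).tolist())
W=d["wrist"];R=np.asarray(W["R"]);c=-R.T@np.asarray(W["t"]);print("cam in tool",np.asarray(o["tool_rot"]).T@(c-o["position"]),"cam axis in tool",np.asarray(o["tool_rot"]).T@R.T)
plan([.45,.207,.40],-4,o)
plan([.45,.207,.40],86,o)
plan([.4955,-.261,.3],9,o)
# tall punches top height by 2 views
E
```

```text
[[0.3837, -0.9235, -0.0002], [-0.9235, -0.3837, 0.001], [-0.001, -0.0002, -1.0]]
cam in tool [-0.00092435 -0.06663329 -0.13128644] cam axis in tool [[ 9.99999556e-01 -1.95316193e-04 -9.21781691e-04]
 [ 4.29567232e-04  9.65202981e-01  2.61501473e-01]
 [ 8.38630964e-04 -2.61501753e-01  9.65202637e-01]]
k False rotvec [-8.0000e-04  8.0000e-04 -1.1072e+00] slide(after turn) [ 0.1886 -0.7297 -0.1581] slide(now) [-0.5685 -0.495  -0.1574]
k True rotvec [9.0000e-04 9.0000e-04 2.0344e+00] slide(after turn) [-0.1886  0.7297 -0.1581] slide(now) [-0.5685 -0.495  -0.1574]
k False rotvec [-1.400e-03  0.000e+00 -2.678e+00] slide(after turn) [ 0.7297  0.1886 -0.1581] slide(now) [-0.5685 -0.495  -0.1574]
k True rotvec [0.     0.001  0.4636] slide(after turn) [-0.7297 -0.1886 -0.1581] slide(now) [-0.5685 -0.495  -0.1574]
k False rotvec [-9.0000e-04  7.0000e-04 -1.3341e+00] slide(after turn) [ 0.3196 -0.1992 -0.0581] slide(now) [-0.1187 -0.3574 -0.0579]
k True rotvec [7.0000e-04 9.0000e-04 1.8075e+00] slide(after turn) [-0.3196  0.1992 -0.0581] slide(now) [-0.1187 -0.3574 -0.0579]
```

>>> jog_arm(dr=[[0,0,-0.1334],[0,0,-0.1334],[0,0,-0.1334],[0,0,-0.1334],[0,0,-0.1334],[0,0,-0.1334],[0,0,-0.1334],[0,0,-0.1334],[0,0,-0.1334],[0,0,-0.1334]], slide=[[0,0,-0.015],[0,0,-0.015],[0,0,-0.015],[0,0,-0.015],[0,0,-0.015],[0,0,-0.015],[0,0,-0.015],[0,0,-0.015],[0,0,-0.015],[0,0,-0.015]], gripper=[1,1,1,1,1,1,1,1,1,1])

```text
time_s: 1.15
position: [0.211, -0.5078, 0.3926]
tool_rot: [[0.987, 0.162, -0.0], [0.162, -0.987, 0.001], [0.0, -0.001, -1.0]]
ft_force: [-0.1, -0.5, 0.3]
grip_width: 0.0854
```

>>> jog_arm(dr=[[0,0,0],[0,0,0],[0,0,0],[0,0,0],[0,0,0],[0,0,0],[0,0,0],[0,0,0],[0,0,0],[0,0,0]], slide=[[0.021,-0.033,0],[0.021,-0.033,0],[0.021,-0.033,0],[0.021,-0.033,0],[0.021,-0.033,0],[0.021,-0.033,0],[0.021,-0.033,0],[0.021,-0.033,0],[0.021,-0.033,0],[0.021,-0.033,0]], gripper=[1,1,1,1,1,1,1,1,1,1])

```text
time_s: 2.15
position: [0.367, -0.1475, 0.3923]
tool_rot: [[0.988, 0.156, -0.0], [0.156, -0.988, 0.0], [-0.0, -0.0, -1.0]]
ft_force: [1.3, 0.2, -0.1]
grip_width: 0.0853
```

>>> jog_arm(dr=[[0,0,0],[0,0,0],[0,0,0],[0,0,0],[0,0,0],[0,0,0],[0,0,0],[0,0,0],[0,0,0],[0,0,0]], slide=[[0.021,-0.033,0.015],[0.021,-0.033,0.015],[0.021,-0.033,0.015],[0.021,-0.033,0.015],[0.021,-0.033,0.015],[0.021,-0.033,0.015],[0.021,-0.033,0.015],[0.021,-0.033,0.015],[0.021,-0.033,0.015],[0.021,-0.033,0.015]], gripper=[1,1,1,1,1,1,1,1,1,1])

```text
time_s: 3.15
position: [0.523, 0.2114, 0.2414]
tool_rot: [[0.988, 0.157, -0.0], [0.157, -0.988, -0.0], [-0.0, 0.0, -1.0]]
ft_force: [-0.4, -0.4, 0.0]
grip_width: 0.0854
```

Run:
```python
from rig import observe, viewer
import cv2,pickle,numpy as np
s=observe();print(s['time_s'],s['position'],np.round(s['tool_rot'],4).tolist(),s['ft_force'])
im=viewer.get_image("wrist");pickle.dump(im,open("c.pkl","wb"))
cv2.imwrite("pics/c_wrist.png",im["pixels"])
p=im["pixels"][130:250,180:330];cv2.imwrite("pics/c_zoom.png",cv2.resize(p,None,fx=5,fy=5,interpolation=cv2.INTER_NEAREST))
```

```text
3.15 [0.522965   0.21135147 0.24143013] [[0.9877, 0.1566, -0.0004], [0.1566, -0.9877, -0.0001], [-0.0004, 0.0, -1.0]] [-0.44552844 -0.41721373  0.03401287]
```

View pics/c_wrist.png

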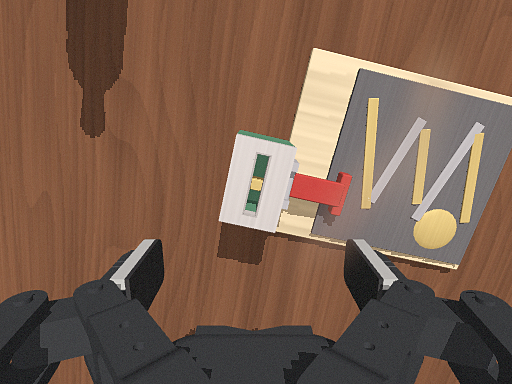

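View pics/c_zoom.png

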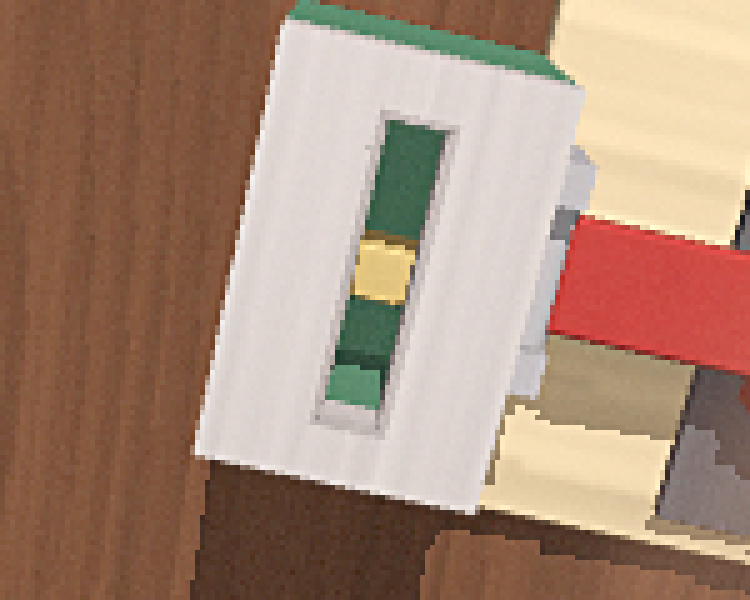

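The wrist view shows the slot clearly. Its face corners in the zoom are (285,18), (583,88), (477,514) and (197,456). The slot runs from (420,120) to (348,428), and the brass tab is centred near (383,272).

Run:
```python
from h import *
import pickle
W=pickle.load(open("c.pkl","rb"))
f=lambda q,z:np.array([ray(W,180+a/5-.5,130+b/5-.5,z) for a,b in q])
F=f([(285,18),(583,88),(477,514),(197,456)],.08);S=f([(382,112),(460,128),(383,436),(312,420)],.08)
for n,A in(("face",F),("slot",S)):
    e=(A[0]+A[1]-A[2]-A[3])/2; print(n,A.mean(0).round(4),"ylen",np.linalg.norm(e).round(4),"xlen",np.linalg.norm(A[1]-A[0]).round(4),"yaw",np.degrees(np.arctan2(-e[0],e[1])).round(2)) 
for dz in(.016,.022,.028):
    t=f([(360,240),(413,248),(404,304),(352,298)],.08-dz);print(dz,t.mean(0).round(4),"len",np.linalg.norm((t[0]+t[1]-t[2]-t[3])/2).round(4))
o=pickle.load
```

```text
face [0.5265 0.2086 0.08  ] ylen 0.0904 xlen 0.0588 yaw -3.22
slot [0.5263 0.2084 0.08  ] ylen 0.0647 xlen 0.0155 yaw -3.96
0.016 [0.5266 0.2057 0.064 ] len 0.0124
0.022 [0.5269 0.2044 0.058 ] len 0.0127
0.028 [0.5271 0.203  0.052 ] len 0.0129
```

Run:
```python
from h import *
import pickle
d=pickle.load(open("a.pkl","rb"));T=d["top"];S=d["scene"]
r=lambda im,x,y,w,h,f:cv2.resize(im[y:y+h,x:x+w],None,fx=f,fy=f,interpolation=cv2.INTER_NEAREST)
cv2.imwrite("pics/d1.png",r(T["pixels"],315,185,70,60,9))
P=lambda im:np.asarray(im["camera_matrix"])@np.c_[im["R"],im["t"]]
# caps: top A (268+622/9,178+454/9); scene back one (160+101/6,170+97/6); front (160+68/6,170+241/6)
ta=(268+622/9,178+454/9)
for s in((160+101/6,170+97/6),(160+68/6,170+241/6)):
    X=cv2.triangulatePoints(P(T),P(S),np.array(ta),np.array(s))[:,0];X=X[:3]/X[3];print(X,proj(T,X)-ta,proj(S,X)-s)
```

```text
[ 0.38978235 -0.27014375  0.19818964] [-0.17880632 -0.16456356] [-0.33432238  0.00933959]
[ 0.3923402  -0.29077491  0.12273353] [1.72447037 1.51427599] [ 3.23850864 -0.11198547]
```

View pics/d1.png

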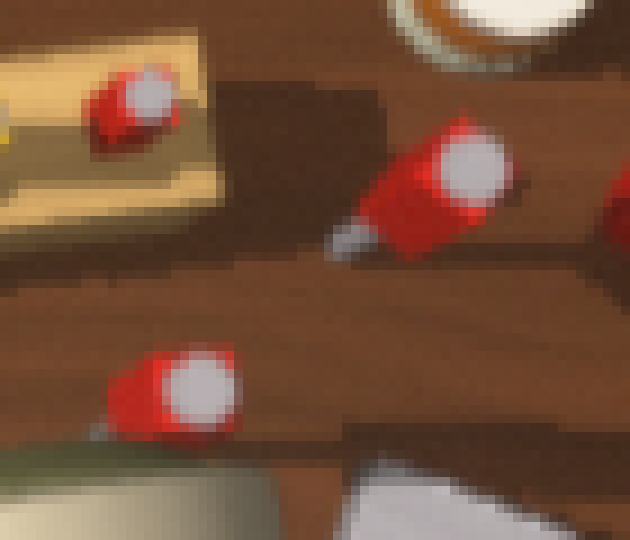

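>>> jog_arm(dr=[[0,0,0],[0,0,0],[0,0,0],[0,0,0],[0,0,0],[0,0,0],[0,0,0],[0,0,0],[0,0,0],[0,0,0]], slide=[[-0.0101,0.0462,-0.002],[-0.0101,0.0462,-0.002],[-0.0101,0.0462,-0.002],[-0.0101,0.0462,-0.002],[-0.0101,0.0462,-0.002],[-0.0101,0.0462,0],[-0.0101,0.0462,0],[-0.0101,0.0462,0],[-0.0101,0.0462,0],[-0.0101,0.0462,0]], gripper=[1,1,1,1,1,1,1,1,1,1])

```text
time_s: 4.2
position: [0.4945, -0.2644, 0.2522]
tool_rot: [[0.988, 0.156, -0.0], [0.156, -0.988, 0.0], [-0.0, -0.0, -1.0]]
ft_force: [0.1, 0.8, 0.9]
grip_width: 0.0854
```

Run:
```python
from rig import observe, viewer
import cv2,pickle,numpy as np
s=observe();print(s['time_s'],s['position'],s['qvel'].round(2))
im=viewer.get_image("wrist");pickle.dump(im,open("e.pkl","wb"))
s=observe();print(s['time_s'],s['position'])
cv2.imwrite("pics/e_wrist.png",im["pixels"])
```

```text
4.2 [ 0.49453849 -0.26436276  0.25219165] [-41.04  18.86 -29.7    0.13  10.63 -40.76]
4.25 [ 0.49394374 -0.27079647  0.25152001]
```

View pics/e_wrist.png

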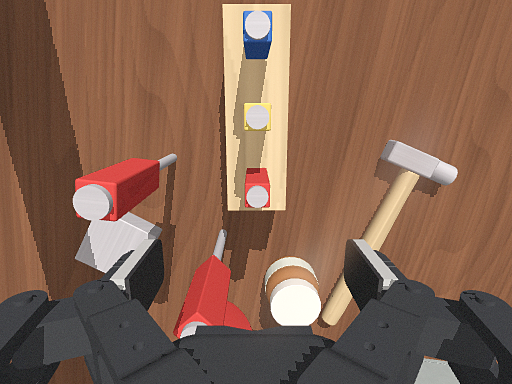

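The wrist view has the stand square with the image. The red drift's cap is at about (257,196), yellow at (257,117) and blue at (257,24). The large red look-alikes are clear of the fingers, to the left and below. The arm was still moving in this picture, so I'll let it settle and measure again.

>>> jog_arm(dr=[[0,0,0],[0,0,0],[0,0,0],[0,0,0],[0,0,0],[0,0,0],[0,0,0],[0,0,0],[0,0,0],[0,0,0]], slide=[[0,0,0.006],[0,0,0.006],[0,0,0.006],[0,0,0.006],[0,0,0],[0,0,0],[0,0,0],[0,0,0],[0,0,0],[0,0,0]], gripper=[1,1,1,1,1,1,1,1,1,1])

```text
time_s: 5.25
position: [0.4952, -0.2625, 0.2284]
tool_rot: [[0.988, 0.156, 0.0], [0.156, -0.988, -0.0], [0.0, 0.0, -1.0]]
ft_force: [1.3, 0.4, 0.0]
grip_width: 0.0853
```

Run:
```python
from rig import observe, viewer
from h import *
import pickle
s=observe();print(s['time_s'],s['position'],s['qvel'].round(2),s['ft_force'])
W=viewer.get_image("wrist");pickle.dump(W,open("e2.pkl","wb"))
p=W["pixels"];hsv=cv2.cvtColor(p,cv2.COLOR_BGR2HSV)
m=((hsv[...,1]<50)&(hsv[...,2]>150)).astype(np.uint8);m[:, :225]=0;m[:,290:]=0;m[240:]=0
n,l,st,c=cv2.connectedComponentsWithStats(m)
for i in range(1,n):
    if st[i,4]>60: print(st[i],c[i].round(1),ray(W,*c[i],.159).round(4))
cv2.imwrite("pics/e2.png",p)
x=ray(W,253,193,.159)
# stand top edges by tan mask
t=((hsv[...,0]>12)&(hsv[...,0]<28)&(hsv[...,1]>70)&(hsv[...,2]>170)).astype(np.uint8)
n,l,st,c=cv2.connectedComponentsWithStats(t);i=1+np.argmax(st[1:,4]);print(st[i])
cs,_=cv2.findContours((l==i).astype(np.uint8),cv2.RETR_EXTERNAL,cv2.CHAIN_APPROX_NONE)
q=np.array([ray(W,*a[0],.085)[:2] for a in cs[0]]).astype(np.float32)
r=cv2.minAreaRect(q);print(r)
```

```text
5.25 [ 0.4951575  -0.26246729  0.22843866] [ 0.11  0.1   0.12 -0.06 -0.05 -0.  ] [1.26824926 0.35171125 0.03859074]
[242   1  29  32 714] [256.2  16.4] [ 0.478  -0.1419  0.159 ]
[244 107  26  27 545] [256.1 120. ] [ 0.4874 -0.2009  0.159 ]
[244 196  25  25 460] [256.1 207.7] [ 0.4968 -0.2596  0.159 ]
[ 241    0   53  220 5123]
((0.496323823928833, -0.20099668204784393), (0.04286452755331993, 0.1864331066608429), 8.963668823242188)
```

View pics/e2.png

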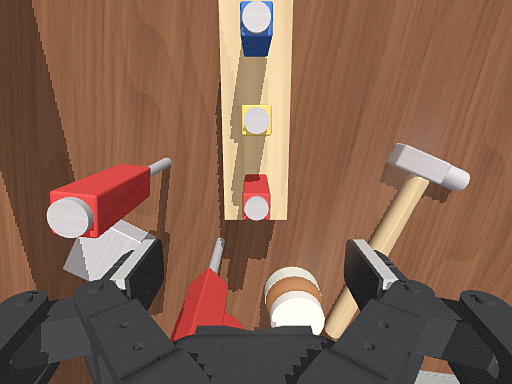

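>>> jog_arm(dr=[[0,0,0],[0,0,0],[0,0,0],[0,0,0],[0,0,0],[0,0,0],[0,0,0],[0,0,0],[0,0,0],[0,0,0]], slide=[[0.001,-0.002,0.014],[0,0,0.014],[0,0,0.014],[0,0,0.014],[0,0,0.014],[0,0,0.014],[0,0,0.014],[0,0,0.012],[0,0,0],[0,0,0]], gripper=[1,1,1,1,1,1,1,1,1,1])

```text
time_s: 6.3
position: [0.496, -0.2604, 0.1186]
tool_rot: [[0.988, 0.156, 0.0], [0.156, -0.988, -0.0], [0.0, 0.0, -1.0]]
ft_force: [-0.3, -0.3, 1.1]
grip_width: 0.0854
```

>>> jog_arm(dr=[[0,0,0],[0,0,0],[0,0,0],[0,0,0],[0,0,0],[0,0,0],[0,0,0],[0,0,0],[0,0,0],[0,0,0]], slide=[[0,0,0],[0,0,0],[0,0,0],[0,0,0],[0,0,0],[0,0,0],[0,0,0],[0,0,0],[0,0,0],[0,0,0]], gripper=[-1,-1,-1,-1,-1,-1,-1,-1,-1,-1], force=60)

```text
time_s: 7.3
position: [0.4959, -0.2604, 0.1186]
tool_rot: [[0.988, 0.156, 0.0], [0.156, -0.988, -0.0], [0.0, 0.0, -1.0]]
ft_force: [-1.4, 0.2, 5.7]
grip_width: 0.0196
```

Run:
```python
from rig import observe, viewer
import cv2
s=observe();print(s['time_s'],s['position'],s['ft_force'],s['grip_width'])
cv2.imwrite("pics/f.png",viewer.get_image("wrist")["pixels"])
cv2.imwrite("pics/fs.png",viewer.get_image("scene")["pixels"])
```

```text
7.3 [ 0.49585931 -0.26039561  0.1185881 ] [-1.37565847  0.24533182  5.69172609] 0.019623116996608025
```

View pics/f.png

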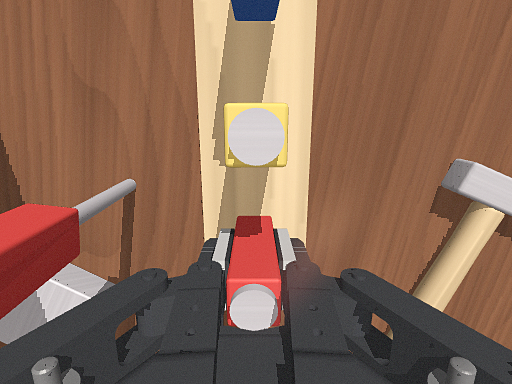

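>>> jog_arm(dr=[[0,0,0],[0,0,0],[0,0,0],[0,0,0],[0,0,0],[0,0,0],[0,0,0],[0,0,0],[0,0,0],[0,0,0]], slide=[[0,0,-0.01],[0,0,-0.02],[0,0,-0.02],[0,0,-0.02],[0,0,-0.025],[0,0,-0.025],[0,0,-0.025],[0,0,-0.025],[0,0,-0.01],[0,0,0]], gripper=[-1,-1,-1,-1,-1,-1,-1,-1,-1,-1])

```text
time_s: 8.4
position: [0.496, -0.2604, 0.2992]
tool_rot: [[0.988, 0.156, 0.002], [0.156, -0.988, -0.001], [0.001, 0.001, -1.0]]
ft_force: [-0.2, -0.1, -2.0]
grip_width: 0.0191
```

Run:
```python
from rig import observe, viewer
from h import *
import pickle
s=observe();print(s['time_s'],s['position'],s['ft_force'],s['grip_width'])
d={n:viewer.get_image(n) for n in("wrist","scene","top")};pickle.dump(d,open("g.pkl","wb"))
cv2.imwrite("pics/g.png",d["wrist"]["pixels"])
o=d["scene"]["pixels"];cv2.imwrite("pics/gs.png",cv2.resize(o[110:270,130:290],None,fx=3.7,fy=3.7,interpolation=cv2.INTER_CUBIC))
W=d["wrist"];h=cv2.cvtColor(W["pixels"],cv2.COLOR_BGR2HSV)
```

```text
8.4 [ 0.49599943 -0.26039552  0.2991936 ] [-0.16983455 -0.11502235 -1.99191955] 0.019107477517308766
```

View pics/g.png

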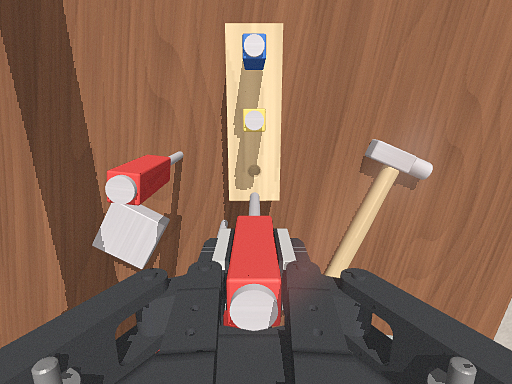

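View pics/gs.png

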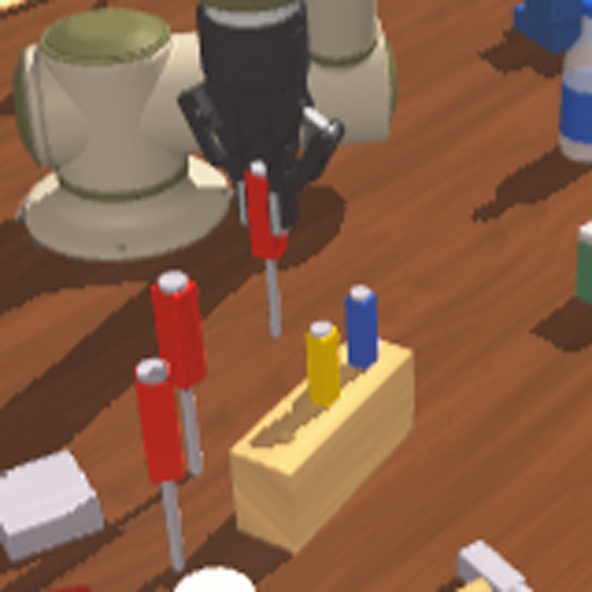

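The drift is gripped upright. In the wrist view its rod tip is at about (255,196) and the empty hole at (254,170), so I can now measure the tip offset and the hole.

Run:
```python
from h import *
import pickle
d=pickle.load(open("g.pkl","rb"));W=d["wrist"]
z=.2992
print("hole",ray(W,254,170,.085),"tip",ray(W,255,195.5,z-.1086),"cap",ray(W,254,308,z-.1086+.149))
cv2.imwrite("pics/g2.png",cv2.resize(W["pixels"][155:230,215:295],None,fx=8,fy=8,interpolation=cv2.INTER_NEAREST))
print(.4960,-.2604)
S=d["scene"];print("tip proj if z ok",proj(S,[.496,-.2604,z-.1086]),"seen",130+277/3.7,110+335/3.7)
print(proj(S,[.496,-.2604,z-.1086+.149]),"seen",130+257/3.7,110+167/3.7)
```

```text
hole [ 0.49683165 -0.258618    0.085     ] tip [ 0.49756167 -0.25979205  0.1906    ] cap [ 0.49619818 -0.25903937  0.3396    ]
0.496 -0.2604
tip proj if z ok [204.76496212 199.65338272] seen 204.86486486486484 200.54054054054052
[201.23563437 154.21433082] seen 199.45945945945945 155.13513513513513
```

View pics/g2.png

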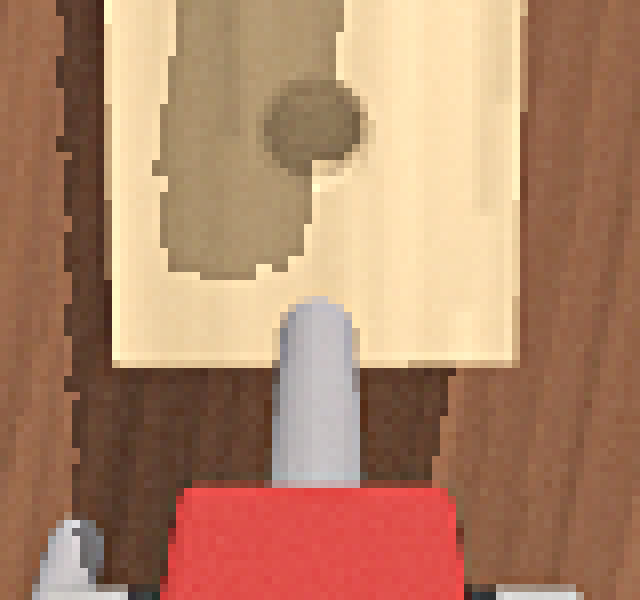

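>>> jog_arm(dr=[[0,0,0],[0,0,0],[0,0,0],[0,0,0],[0,0,0],[0,0,0],[0,0,0],[0,0,0],[0,0,0],[0,0,0]], slide=[[0.0085,-0.0378,-0.003],[0.0085,-0.0378,-0.003],[0.0085,-0.0378,0],[0.0085,-0.0378,0],[0.0085,-0.0378,0],[0.0085,-0.0378,0],[0.0085,-0.0378,0],[0.0085,-0.0378,0],[0.0085,-0.0378,0],[0.0085,-0.0378,0]], gripper=[-1,-1,-1,-1,-1,-1,-1,-1,-1,-1])

```text
time_s: 9.55
position: [0.5202, 0.1279, 0.303]
tool_rot: [[0.988, 0.156, -0.002], [0.156, -0.988, -0.0], [-0.002, -0.0, -1.0]]
ft_force: [0.7, -0.3, -1.8]
grip_width: 0.0191
```

>>> jog_arm(dr=[[0,0,0],[0,0,0],[0,0,0],[0,0,0],[0,0,0],[0,0,0],[0,0,0],[0,0,0],[0,0,0],[0,0,0]], slide=[[0.0085,-0.0381,0],[0.0079,-0.0381,0],[0,0,0],[0,0,0.016],[0,0,0.016],[0,0,0.016],[0,0,0.016],[0,0,0.016],[0,0,0.012],[0,0,0]], gripper=[-1,-1,-1,-1,-1,-1,-1,-1,-1,-1])

```text
time_s: 10.55
position: [0.5242, 0.2037, 0.2102]
tool_rot: [[0.988, 0.156, -0.004], [0.156, -0.988, -0.001], [-0.004, 0.0, -1.0]]
ft_force: [-0.6, 0.1, -1.1]
grip_width: 0.0191
```

```bash
cat > look.py <<'E'
from rig import observe, viewer
from h import *
import pickle,sys
n=sys.argv[1]
s=observe();print(s['time_s'],s['position'].round(4),s['ft_force'].round(2),s['wrist_torque'].round(3),s['grip_width'])
d={k:viewer.get_image(k) for k in("wrist","scene","top")};pickle.dump(d,open(n+".pkl","wb"))
cv2.imwrite(f"pics/{n}w.png",d["wrist"]["pixels"])
r=lambda im,x,y,w,h,f:cv2.resize(im[y:y+h,x:x+w],None,fx=f,fy=f,interpolation=cv2.INTER_CUBIC)
cv2.imwrite(f"pics/{n}s.png",np.hstack([r(d["scene"]["pixels"],260,110,100,110,4),r(d["wrist"]["pixels"],190,130,130,143,3.0769)]))
E
python3 look.py i
```

```text
10.55 [0.5242 0.2037 0.2102] [-0.59  0.06 -1.05] [-0.033  0.014 -0.024] 0.019088540169501626
```

View pics/is.png

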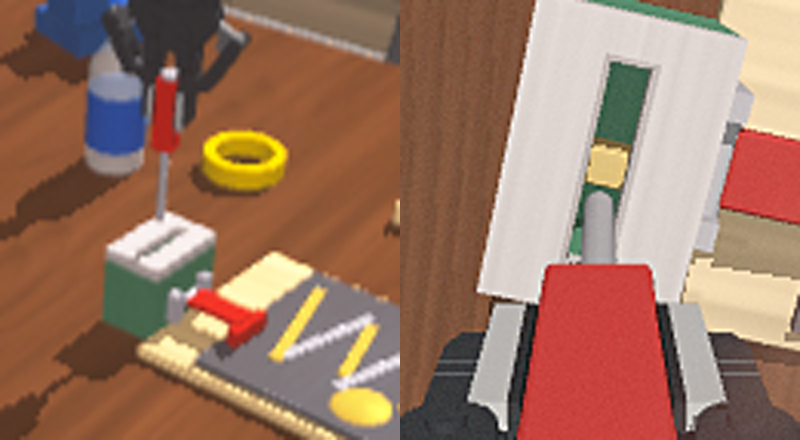

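Run:
```python
from h import *
import pickle
W=pickle.load(open("i.pkl","rb"))["wrist"]
cv2.imwrite("pics/i2.png",cv2.resize(W["pixels"][130:240,215:315],None,fx=7,fy=5.4*7/5.4,interpolation=cv2.INTER_NEAREST)[:600+170])
cv2.imwrite("pics/i2.png",cv2.resize(W["pixels"][130:230,220:310],None,fx=6,fy=6,interpolation=cv2.INTER_NEAREST))
```

```text
(no output)
```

View pics/i2.png

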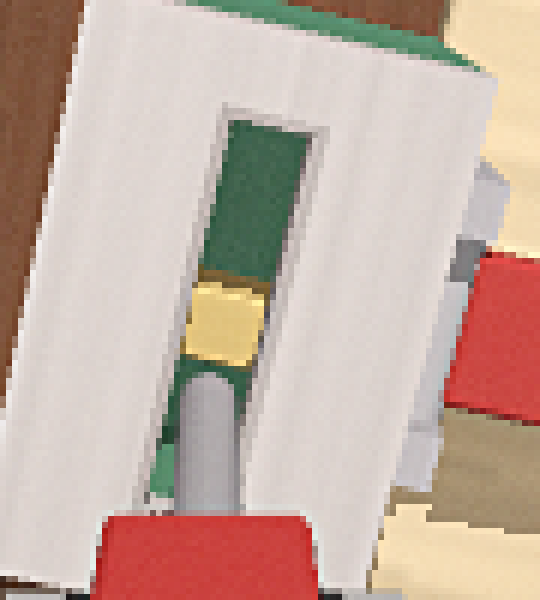

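Run:
```python
from h import *
import pickle
W=pickle.load(open("i.pkl","rb"))["wrist"]
f=lambda a,b,z:ray(W,220+a/6-.5,130+b/6-.5,z)
tip=f(211,397,.1016);print("tip",tip)
L=[f(224,103,.08),f(137,500,.08)];R=[f(328,128,.08),f(247,480,.08)]
for n,(a,b) in(("L",L),("R",R)):
    k=(tip[1]-a[1])/(b[1]-a[1]);print(n,a.round(4),b.round(4),"x at tip y",(a+k*(b-a))[0].round(4))
F=np.array([f(*q,.08) for q in((497,75),(370,590),(85,0),(5,405))]).round(4);print(F)
for dz in(.016,.022,.028):
    t=np.array([f(*q,.08-dz) for q in((192,282),(270,293),(253,367),(180,358))]);print(dz,t.mean(0).round(4))
```

```text
tip [0.52484489 0.20415916 0.1016    ]
L [0.5208 0.2417 0.08  ] [0.5172 0.1804 0.08  ] x at tip y 0.5186
R [0.5361 0.2406 0.08  ] [0.5332 0.1862 0.08  ] x at tip y 0.5342
[[0.5586 0.2518 0.08  ]
 [0.5548 0.1716 0.08  ]
 [0.499  0.253  0.08  ]
 [0.4954 0.1922 0.08  ]]
0.016 [0.5266 0.2057 0.064 ]
0.022 [0.5268 0.2043 0.058 ]
0.028 [0.5271 0.2029 0.052 ]
```

>>> jog_arm(dr=[[0,0,0],[0,0,0],[0,0,0],[0,0,0],[0,0,0],[0,0,0],[0,0,0],[0,0,0],[0,0,0],[0,0,0]], slide=[[0.0015,0,0],[0,0,0.003],[0,0,0.003],[0,0,0.003],[0,0,0.003],[0,0,0.003],[0,0,0.003],[0,0,0.003],[0,0,0.002],[0,0,0.002]], gripper=[-1,-1,-1,-1,-1,-1,-1,-1,-1,-1])

```text
time_s: 11.7
position: [0.5265, 0.2044, 0.1872]
tool_rot: [[0.988, 0.156, 0.0], [0.156, -0.988, 0.0], [0.0, -0.0, -1.0]]
ft_force: [0.5, 0.7, -2.2]
grip_width: 0.0192
```

```bash
python3 look.py j
```

```text
11.7 [0.5265 0.2044 0.1872] [ 0.53  0.68 -2.16] [0.071 0.013 0.019] 0.01919093796385079
```

View pics/js.png

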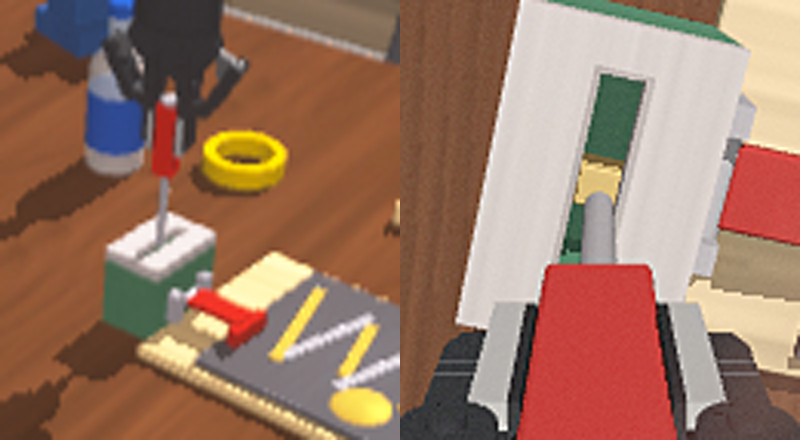

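>>> jog_arm(dr=[[0,0,0],[0,0,0],[0,0,0],[0,0,0],[0,0,0],[0,0,0],[0,0,0],[0,0,0],[0,0,0],[0,0,0]], slide=[[0,0,0.002],[0,0,0.002],[0,0,0.002],[0,0,0.002],[0,0,0.002],[0,0,0.002],[0,0,0.001],[0,0,0],[0,0,0],[0,0,0]], gripper=[-1,-1,-1,-1,-1,-1,-1,-1,-1,-1])

```text
time_s: 12.85
position: [0.5265, 0.2044, 0.1744]
tool_rot: [[0.988, 0.156, 0.0], [0.156, -0.988, 0.0], [0.0, -0.0, -1.0]]
ft_force: [-0.1, -0.4, -2.4]
grip_width: 0.0195
```

```bash
python3 look.py k
```

```text
12.85 [0.5265 0.2044 0.1744] [-0.11 -0.41 -2.37] [0.059 0.017 0.02 ] 0.019535235448799978
```

View pics/ks.png

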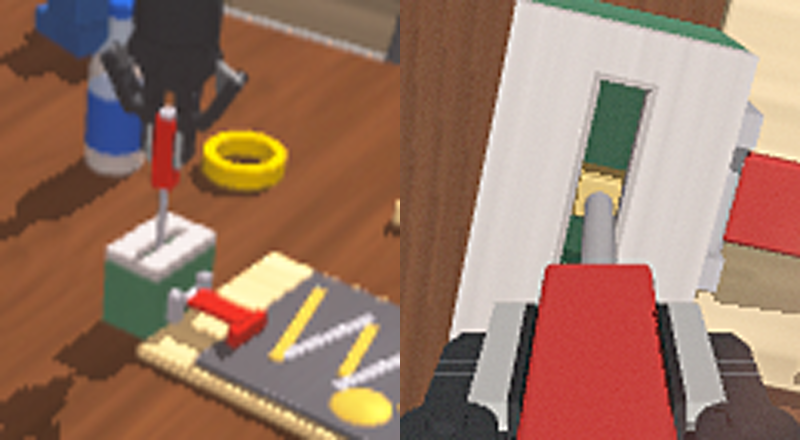

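>>> jog_arm(dr=[[0,0,0],[0,0,0],[0,0,0],[0,0,0],[0,0,0],[0,0,0],[0,0,0],[0,0,0],[0,0,0],[0,0,0]], slide=[[0,0,0.001],[0,0,0.001],[0,0,0.001],[0,0,0.001],[0,0,0.001],[0,0,0.001],[0,0,0],[0,0,0],[0,0,0],[0,0,0]], gripper=[-1,-1,-1,-1,-1,-1,-1,-1,-1,-1])

```text
time_s: 14.0
position: [0.5264, 0.2044, 0.1684]
tool_rot: [[0.988, 0.156, 0.0], [0.156, -0.988, 0.0], [0.0, -0.0, -1.0]]
ft_force: [0.5, -0.4, -1.3]
grip_width: 0.0191
```

>>> jog_arm(dr=[[0,0,0],[0,0,0],[0,0,0],[0,0,0],[0,0,0],[0,0,0],[0,0,0],[0,0,0],[0,0,0],[0,0,0]], slide=[[0,0,0.001],[0,0,0.001],[0,0,0.001],[0,0,0.001],[0,0,0.001],[0,0,0],[0,0,0],[0,0,0],[0,0,0],[0,0,0]], gripper=[-1,-1,-1,-1,-1,-1,-1,-1,-1,-1])

```text
time_s: 15.0
position: [0.5265, 0.2044, 0.1638]
tool_rot: [[0.988, 0.156, 0.001], [0.156, -0.988, 0.0], [0.001, 0.0, -1.0]]
ft_force: [-1.4, -1.1, 5.3]
grip_width: 0.0195
```

Contact: the force rose by about 7 N with the tip some 25 mm below the top face. I'll keep pressing gently.

>>> jog_arm(dr=[[0,0,0],[0,0,0],[0,0,0],[0,0,0],[0,0,0],[0,0,0],[0,0,0],[0,0,0],[0,0,0],[0,0,0]], slide=[[0,0,0.001],[0,0,0.001],[0,0,0.001],[0,0,0.001],[0,0,0.001],[0,0,0.001],[0,0,0],[0,0,0],[0,0,0],[0,0,0]], gripper=[-1,-1,-1,-1,-1,-1,-1,-1,-1,-1])

```text
time_s: 16.0
position: [0.5265, 0.2044, 0.1576]
tool_rot: [[0.988, 0.156, 0.0], [0.156, -0.988, 0.0], [0.0, -0.0, -1.0]]
ft_force: [-1.6, -0.4, 5.4]
grip_width: 0.0191
```

```bash
python3 look.py l
```

```text
16.0 [0.5265 0.2044 0.1576] [-1.59 -0.43  5.4 ] [-0.099  0.37  -0.042] 0.0191298550627681
```

View pics/ls.png

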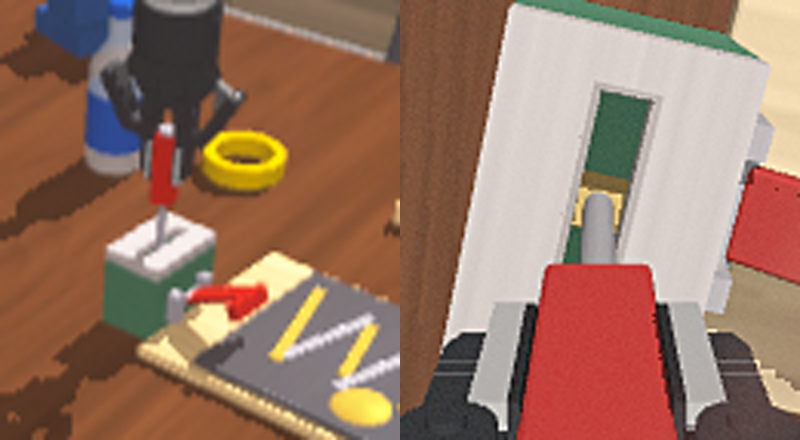

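The jaw is lifting off the panel. I'll continue in half-millimetre steps towards the stop.

>>> jog_arm(dr=[[0,0,0],[0,0,0],[0,0,0],[0,0,0],[0,0,0],[0,0,0],[0,0,0],[0,0,0],[0,0,0],[0,0,0]], slide=[[0,0,0.0005],[0,0,0.0005],[0,0,0.0005],[0,0,0.0005],[0,0,0.0005],[0,0,0],[0,0,0],[0,0,0],[0,0,0],[0,0,0]], gripper=[-1,-1,-1,-1,-1,-1,-1,-1,-1,-1])

```text
time_s: 17.15
position: [0.5265, 0.2044, 0.1551]
tool_rot: [[0.988, 0.156, 0.0], [0.156, -0.988, 0.0], [0.0, -0.0, -1.0]]
ft_force: [-1.2, 0.1, 5.0]
grip_width: 0.0195
```

>>> jog_arm(dr=[[0,0,0],[0,0,0],[0,0,0],[0,0,0],[0,0,0],[0,0,0],[0,0,0],[0,0,0],[0,0,0],[0,0,0]], slide=[[0,0,0.0005],[0,0,0.0005],[0,0,0],[0,0,0],[0,0,0],[0,0,0],[0,0,0],[0,0,0],[0,0,0],[0,0,0]], gripper=[-1,-1,-1,-1,-1,-1,-1,-1,-1,-1])

```text
time_s: 18.15
position: [0.5265, 0.2044, 0.1542]
tool_rot: [[0.988, 0.156, 0.001], [0.156, -0.988, 0.0], [0.001, 0.0, -1.0]]
ft_force: [-1.9, -0.7, 5.6]
grip_width: 0.0196
```

>>> jog_arm(dr=[[0,0,0],[0,0,0],[0,0,0],[0,0,0],[0,0,0],[0,0,0],[0,0,0],[0,0,0],[0,0,0],[0,0,0]], slide=[[0,0,0.0005],[0,0,0],[0,0,0.0005],[0,0,0],[0,0,0],[0,0,0],[0,0,0],[0,0,0],[0,0,0],[0,0,0]], gripper=[-1,-1,-1,-1,-1,-1,-1,-1,-1,-1])

```text
time_s: 19.15
position: [0.5266, 0.2044, 0.154]
tool_rot: [[0.988, 0.156, 0.001], [0.156, -0.988, 0.0], [0.001, 0.0, -1.0]]
ft_force: [-2.4, -0.4, 12.6]
grip_width: 0.0193
```

```bash
python3 look.py m
```

```text
19.15 [0.5266 0.2044 0.154 ] [-2.44 -0.45 12.56] [-0.119  0.886 -0.023] 0.01930311109950197
```

View pics/ms.png

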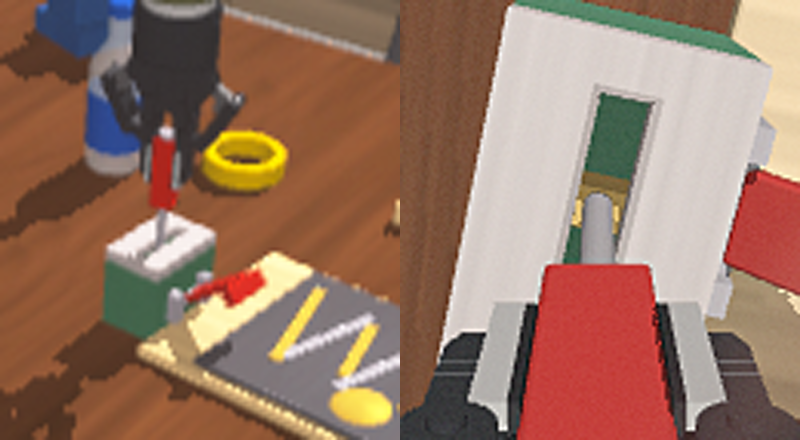

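The force rose to about 15 N with no further travel, after about 10 mm of press. That is the firm stop, and the jaw is visibly up. I'll back straight out and return.

>>> jog_arm(dr=[[0,0,0],[0,0,0],[0,0,0],[0,0,0],[0,0,0],[0,0,0],[0,0,0],[0,0,0],[0,0,0],[0,0,0]], slide=[[0,0,-0.003],[0,0,-0.008],[0,0,-0.014],[0,0,-0.02],[0,0,-0.02],[0,0,-0.025],[0,0,-0.025],[0,0,-0.025],[0,0,-0.01],[0,0,0]], gripper=[-1,-1,-1,-1,-1,-1,-1,-1,-1,-1])

```text
time_s: 20.3
position: [0.5267, 0.2044, 0.3037]
tool_rot: [[0.988, 0.156, 0.002], [0.156, -0.988, 0.0], [0.002, -0.0, -1.0]]
ft_force: [0.2, 0.0, -1.2]
grip_width: 0.0194
```

```bash
python3 look.py n
python3 - <<'E'
from rig import observe
from h import *
plan([.496,-.2604,.3040],9,observe())
E
```

```text
20.3 [0.5267 0.2044 0.3037] [ 0.21  0.01 -1.19] [-0.003 -0.02   0.005] 0.019406640337505998
k False rotvec [ 0.      0.0027 -0.0001] slide(after turn) [-0.1024  0.4543 -0.0027] slide(now) [-0.1024  0.4543 -0.0024]
k True rotvec [ 0.0042 -0.      3.1415] slide(after turn) [ 0.1024 -0.4543 -0.0027] slide(now) [-0.1024  0.4543 -0.0024]
```

View pics/ns.png

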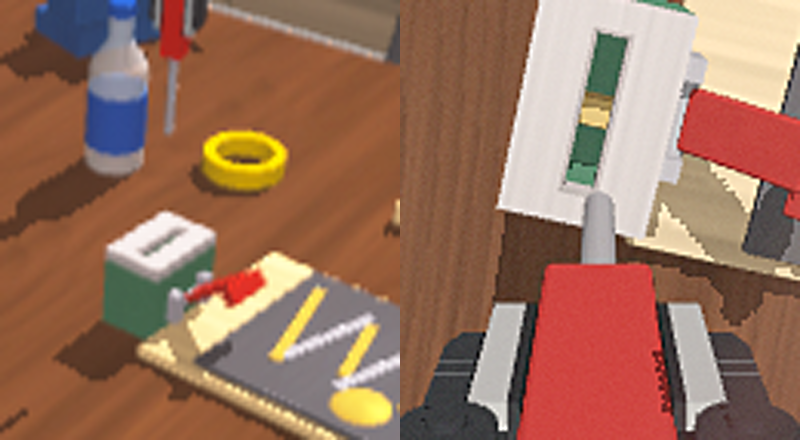

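View pics/nw.png

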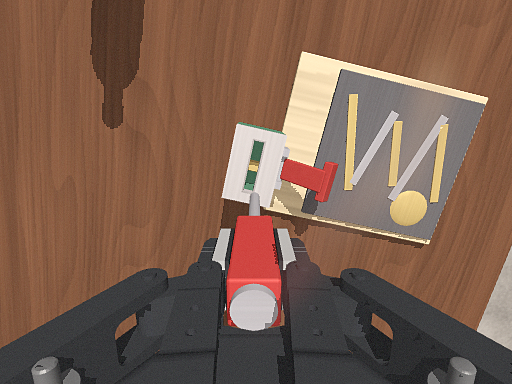

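The tab and jaw stayed put. The rod tip is at the same wrist-view pixel as before, about (255,196), so the punch has not slipped. I'll go back to the stand.

>>> jog_arm(dr=[[0,0,0],[0,0,0],[0,0,0],[0,0,0],[0,0,0],[0,0,0],[0,0,0],[0,0,0],[0,0,0],[0,0,0]], slide=[[-0.0085,0.0379,-0.001],[-0.0085,0.0379,0],[-0.0085,0.0379,0],[-0.0085,0.0379,0],[-0.0085,0.0379,0],[-0.0085,0.0379,0],[-0.0085,0.0379,0],[-0.0085,0.0379,0],[-0.0085,0.0379,0],[-0.0085,0.0379,0]], gripper=[-1,-1,-1,-1,-1,-1,-1,-1,-1,-1])

```text
time_s: 21.45
position: [0.5011, -0.1847, 0.3026]
tool_rot: [[0.988, 0.156, -0.002], [0.156, -0.988, 0.001], [-0.002, -0.002, -1.0]]
ft_force: [1.3, -0.3, -1.4]
grip_width: 0.0192
```

>>> jog_arm(dr=[[0,0,0],[0,0,0],[0,0,0],[0,0,0],[0,0,0],[0,0,0],[0,0,0],[0,0,0],[0,0,0],[0,0,0]], slide=[[-0.0085,0.0377,0],[-0.0089,0.0376,0],[0,0,0],[0,0,0.016],[0,0,0.016],[0,0,0.016],[0,0,0.016],[0,0,0.016],[0,0,0.005],[0,0,0]], gripper=[-1,-1,-1,-1,-1,-1,-1,-1,-1,-1])

```text
time_s: 22.45
position: [0.4961, -0.2598, 0.2178]
tool_rot: [[0.988, 0.157, -0.002], [0.157, -0.988, 0.002], [-0.002, -0.002, -1.0]]
ft_force: [0.2, -1.4, -1.8]
grip_width: 0.0193
```

>>> jog_arm(dr=[[0,0,0],[0,0,0],[0,0,0],[0,0,0],[0,0,0],[0,0,0],[0,0,0],[0,0,0],[0,0,0],[0,0,0]], slide=[[0,0,0],[0,0,0],[0,0,0],[0,0,0],[0,0,0],[0,0,0],[0,0,0],[0,0,0],[0,0,0],[0,0,0]], gripper=[-1,-1,-1,-1,-1,-1,-1,-1,-1,-1])

```text
time_s: 23.45
position: [0.4963, -0.2603, 0.2188]
tool_rot: [[0.988, 0.156, -0.0], [0.156, -0.988, 0.0], [-0.0, -0.0, -1.0]]
ft_force: [0.2, -0.0, -2.5]
grip_width: 0.0191
```

```bash
python3 look.py o
python3 - <<'E'
import pickle,cv2
W=pickle.load(open("o.pkl","rb"))["wrist"]
cv2.imwrite("pics/o2.png",cv2.resize(W["pixels"][130:240,205:305],None,fx=5,fy=5,interpolation=cv2.INTER_NEAREST))
E
```

```text
23.45 [ 0.4963 -0.2603  0.2188] [ 0.24 -0.04 -2.54] [ 0.01  -0.002  0.019] 0.019052632922413205
```

View pics/o2.png

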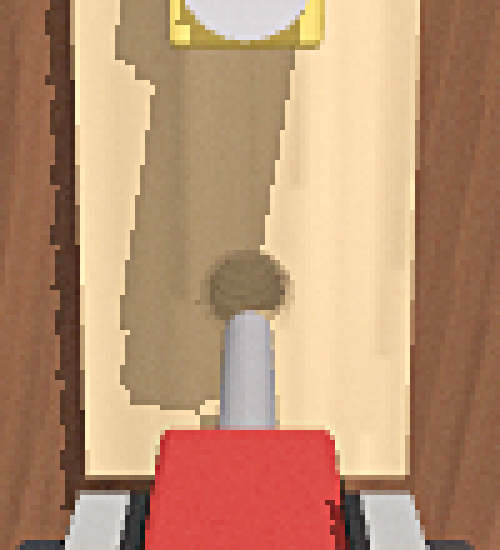

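The rod tip at (248,310) in the zoom lines up with the hole at (248,285). The tip is still 25 mm above the stand's top, and perspective explains the offset. I'll lower it.

>>> jog_arm(dr=[[0,0,0],[0,0,0],[0,0,0],[0,0,0],[0,0,0],[0,0,0],[0,0,0],[0,0,0],[0,0,0],[0,0,0]], slide=[[0,0,0.005],[0,0,0.005],[0,0,0.005],[0,0,0.005],[0,0,0.004],[0,0,0.004],[0,0,0.004],[0,0,0.004],[0,0,0.004],[0,0,0]], gripper=[-1,-1,-1,-1,-1,-1,-1,-1,-1,-1])

```text
time_s: 24.6
position: [0.4961, -0.2602, 0.1782]
tool_rot: [[0.988, 0.156, -0.001], [0.156, -0.988, 0.001], [-0.001, -0.001, -1.0]]
ft_force: [0.7, -0.3, -1.2]
grip_width: 0.0193
```

>>> jog_arm(dr=[[0,0,0],[0,0,0],[0,0,0],[0,0,0],[0,0,0],[0,0,0],[0,0,0],[0,0,0],[0,0,0],[0,0,0]], slide=[[0,0,0.008],[0,0,0.008],[0,0,0.008],[0,0,0.008],[0,0,0.008],[0,0,0.008],[0,0,0.006],[0,0,0.003],[0,0,0],[0,0,0]], gripper=[-1,-1,-1,-1,-1,-1,-1,-1,-1,-1])

```text
time_s: 25.6
position: [0.4965, -0.2604, 0.1221]
tool_rot: [[0.988, 0.156, 0.0], [0.156, -0.988, -0.0], [0.0, 0.0, -1.0]]
ft_force: [0.7, 0.3, -1.0]
grip_width: 0.0194
```

>>> jog_arm(dr=[[0,0,0],[0,0,0],[0,0,0],[0,0,0],[0,0,0],[0,0,0],[0,0,0],[0,0,0],[0,0,0],[0,0,0]], slide=[[0,0,0.001],[0,0,0.001],[0,0,0.001],[0,0,0.0005],[0,0,0],[0,0,0],[0,0,0],[0,0,0],[0,0,0],[0,0,0]], gripper=[-1,-1,-1,-1,-1,-1,-1,-1,-1,-1])

```text
time_s: 26.6
position: [0.4964, -0.2604, 0.1186]
tool_rot: [[0.988, 0.156, 0.0], [0.156, -0.988, -0.0], [0.0, 0.0, -1.0]]
ft_force: [-1.6, 0.2, 5.8]
grip_width: 0.019
```

>>> jog_arm(dr=[[0,0,0],[0,0,0],[0,0,0],[0,0,0],[0,0,0],[0,0,0],[0,0,0],[0,0,0],[0,0,0],[0,0,0]], slide=[[0,0,0],[0,0,0],[0,0,0],[0,0,0],[0,0,0],[0,0,0],[0,0,0],[0,0,0],[0,0,0],[0,0,0]], gripper=[-0.4,-0.2,0,0.2,0.4,0.6,0.8,1,1,1])

```text
time_s: 27.6
position: [0.4963, -0.2603, 0.1183]
tool_rot: [[0.988, 0.156, 0.0], [0.156, -0.988, -0.0], [0.0, 0.0, -1.0]]
ft_force: [-0.7, -0.5, 0.0]
grip_width: 0.0851
```

>>> jog_arm(dr=[[0,0,0],[0,0,0],[0,0,0],[0,0,0],[0,0,0],[0,0,0],[0,0,0],[0,0,0],[0,0,0],[0,0,0]], slide=[[0,0,0],[0,0,-0.01],[0,0,-0.015],[0,0,-0.02],[0,0,-0.02],[0,0,-0.02],[0,0,-0.02],[0,0,-0.015],[0,0,0],[0,0,0]], gripper=[1,1,1,1,1,1,1,1,1,1])

```text
time_s: 28.6
position: [0.4962, -0.2602, 0.2383]
tool_rot: [[0.988, 0.156, 0.0], [0.156, -0.988, -0.0], [0.0, 0.0, -1.0]]
ft_force: [0.1, 0.2, -1.3]
grip_width: 0.0855
```

```bash
python3 look.py p
python3 - <<'E'
from h import *
import pickle
d=pickle.load(open("p.pkl","rb"))
a=cv2.resize(d["scene"]["pixels"][150:270,150:270],(600,600),interpolation=cv2.INTER_CUBIC);cv2.imwrite("pics/p3.png",a)
T=d["wrist"];p=T["pixels"];hsv=cv2.cvtColor(p,cv2.COLOR_BGR2HSV)
m=((hsv[...,1]<50)&(hsv[...,2]>150)).astype(np.uint8);m[:,:225]=0;m[:,290:]=0;m[240:]=0
n,l,st,c=cv2.connectedComponentsWithStats(m)
for i in range(1,n):
    if st[i,4]>60: print(st[i],ray(T,*c[i],.159).round(4))
E
```

```text
28.6 [ 0.4962 -0.2602  0.2383] [ 0.06  0.23 -1.33] [0.017 0.027 0.033] 0.08551886246170125
[241  10  27  30 644] [ 0.478  -0.1418  0.159 ]
[242 111  25  25 490] [ 0.4874 -0.201   0.159 ]
[243 195  23  24 425] [ 0.4965 -0.2598  0.159 ]
```

View pics/p3.png

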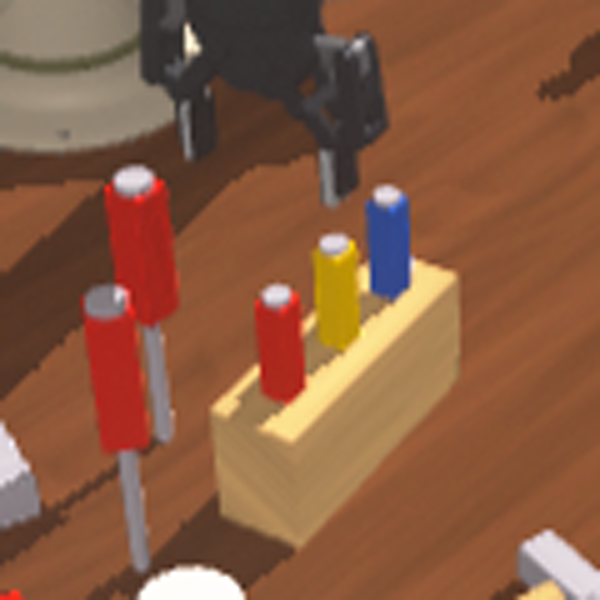

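View pics/pw.png

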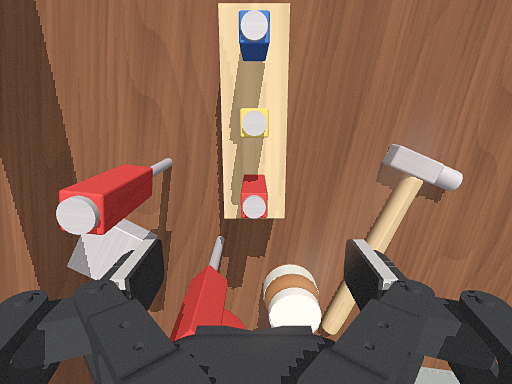

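View pics/ps.png

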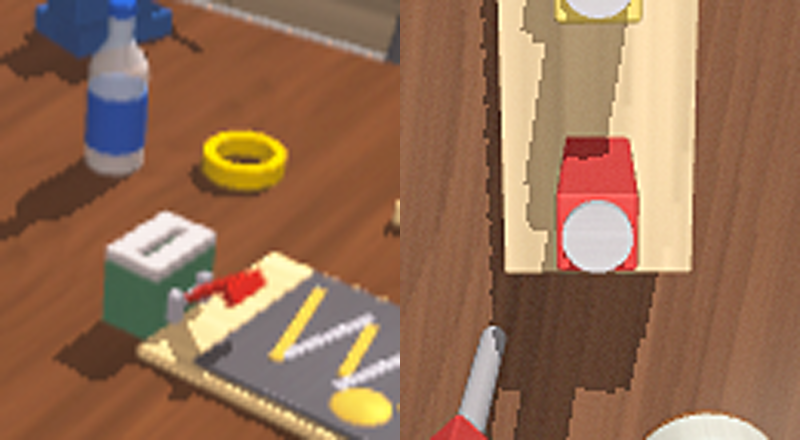

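The drift is back upright and seated. Its cap measures (0.4965, -0.2598), against (0.4968, -0.2596) at the start. The jaw is up and the gripper is clear, so I'm handing in.

Run:
```python
from rig import env
print(env.close_job())
```

```text
the job is handed in; nothing more can be done
None
```

The latch is released and the red jaw is off the panel. The drift punch is back in its own hole, seated and let go. I handed the job in after about 29 s of the 72 s allowed; the hand-in reports no verdict.

- **Pressing the tab:** The brass tab was visible through the slot, about 4 mm towards -y of the slot's centre and about 25 mm below the top. It moved at about 7 N. I pressed it about 10 mm until it hit the firm stop, where the wrist force showed about 15 N, well under the 35 N limit. The last picture still shows the jaw lifted.
- **Putting the punch back:** It stands upright at the height I picked it up from, and its cap is within about 0.5 mm of where it started. Pressing it home gave only about 7 N. The gripper is open, about 12 cm above where it let go.
- **Everything else:** The blue and yellow punches did not move, and the last pictures show nothing else disturbed.

I could not read the tab and jaw joints directly, so "fully down" and "lifted" rest on the travel, the force and the pictures. The cameras differed by 1–2 mm on the slot's position, which I corrected by eye before inserting the rod. No check failed.

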